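# Secure the medicine box with the curved hook

## Robot

A 6-joint arm with a two-finger parallel gripper is mounted at the origin on the work surface. World frame = base frame: x ahead of the robot, y to its left, z up, the work surface at z = 0. Lengths are in m, angles in rad, forces in N, time in s.
With the tool pointing down it reaches from about 0.25 to 0.725 m from the base axis. Payload 4 kg.
Tool frame: the origin (TCP) lies midway between the tips of the shut fingers; the grasp point (between the pads) lies 19 mm behind it; z points along the fingers, y is the line along which they close (so a half turn about z gives the same grasp; the last joint's range is limited). The gripper opens to 85 mm and grips with 20 to 120 N. Pads are 22 mm wide; open, the fingers measure 114 mm over their backs; the gripper's body (76 mm by 85 mm) begins 54 mm behind the grasp point. The pads swing forward as they close: fully open they stand 13 mm farther back than shut.
Start: joints at [1.167, 0.241, 0.005, 1.335, 0, 1.571], TCP at [0.196, 0.46, 0.231] pointing down, gripper open.
Joint ranges: [-2.72, 2.72], [-1.05, 1.87], [-1.09, 1.28], [-1.99, 2.15], [-1.42, 1.44], [-3.14, 3.14]. Speed limits (rad/s): [2.79, 2.79, 3.14, 3.14, 3.14, 3.14].

## Interface

Orientations are given as a unit quaternion [x, y, z, w].
In Python, from workcell import bot gives the robot as it stands. The module is installed in compiled form; this text tells all that it offers.
- The arm moves only by the tool jog_arm, never from a script. Its argument "deltas" is a list of rows, each an object with "fingers": the opening, from 0 (shut) to 1 (fully open); "delta_pos": the shift along the tool's x, y, z normalised to -1 to 1, where 1 is 300 mm, a list of three; "yaw": the turn about the tool's z normalised to -1 to 1, where 1 is pi/4 rad. A call has 1 to 12 rows; each row is the pose to reach, as a shift and turn from the pose commanded when the call began, along the tool's axes at that moment; what a row does not reach only later rows make up. A row lasts 1/10 s, in which the tool goes at most 50 mm and 8.59 degrees, less where a joint would pass 70% of its speed; a pose out of reach is approached as far as the arm can. A call with a number of a shift or a turn outside -1 to 1 is refused whole. A call with a gripper value outside its range is refused whole. The fingers move at their own pace and stop on an object; the grip force is fixed at half the most. Time passes only in rows, so rows that repeat a pose let the fingers close. It gives the time, the measured TCP pose, the force, the opening and the grip force at its end, in the units of the state.
- bot.get_obs(): the state, without advancing time (a new reading comes with each control period).
- bot.camera(name): name is "side" or "top"; returns a dict with "image" (400x640x3 uint8, red, green, blue), "range_z" (400x640 float32, m along the optical axis (not along the pixel's ray), 0 where there is no reading), "fx", "fy", "cx", "cy" (pixels), "distortion" ([k1, k2, p1, p2, k3] as OpenCV has them; the pictures are not rectified), "rvec" (rotation vector, rad) and "tvec" (3), from world to camera coordinates, as OpenCV has them. Camera axes: x right, y down, z forward; pixel columns grow to the right and rows downward; lengths in m; the calibration is good to about 2 mm. A picture is of the moment at which its call begins.
- bot.job_done(): hands the job in; it is judged then, once.
The state is a dict: "clock": time; "joint_pos": joint angles; "joint_vel": joint speeds; "tau": joint torques, N m; "eef_pos": TCP position; "tool_rot": TCP orientation; "ft_force": force on the tool from outside, world axes, zero at the start; "ft_torque": the same for the moment, N m; "grip_width": finger opening in m; "grasp_force": force on a finger pad.
Only numpy, scipy, OpenCV 4.12 (cv2) and the standard library are available. Lean on these libraries where they do the work, as an engineer would, in place of code of your own. Each camera call takes 0.05 s, during which the arm holds its last target. There are 200 camera calls.

## Task

Secure the closed medicine box with the curved steel hook: thread its tip through the brass loop on the lid, going in from the right as seen from the robot and following the hook's own curve, with the bend's hollow side towards the robot, until the loop sits at about the middle of the bend. Then let go, so that the hook lies flat on the lid, threaded through the loop. Leave the straight pin with the same teal grip where it is.

Things in the scene. Friction and masses are not known exactly. Their poses are not given: they have to be found in the camera images.
- hook: Curved hook lying flat, 60 g: 7 mm steel bar, arc of radius 45 mm. Origin: centre of the arc's circle (in air), at underside height; z up. The bar runs from (45,-33) mm straight to (45,0), then counter-clockwise from above to the tip at 150 deg. Teal grip centred at (45,-18): 12 mm thick (x), 30 long (y), 45 high; pinch it along x, fingertips 10 mm up. Turning counter-clockwise drives the tip along the arc.
- hook_tip (a point): Free end of the curved hook: centre of the bar's rounded tip, at (-39, 22.5, 3.5) mm in the hook's axes; same axes as hook. The hook starts on the nightstand, left or right of the box.
- loop (a point): Fixed brass arch on the box lid. Point: on the lid's top (60 mm up), midway between the feet; x away from the robot, y left, z up if the box is not turned. Hole faces along y, 27 mm clear width (legs at x = -16, +16), 25 mm clear height at the middle. Flat lid, green: x -103 to 57, y -80 to 80 mm from here. Threaded: arc centre at x = -45, grip on -y side, tip on +y side.
- straight_pin: Bystander, not to be moved: straight 7 mm steel pin, 147 mm long along its y axis, with the same teal grip (12 x 30 x 45 mm) standing on it at y = -50 mm. Origin: on the underside, 5 mm from mid-length. It starts on the other side of the box from the hook.
Not all that is in view belongs to the job. Leave any brown or red look-alike of the part that bears loop alone.

How it is judged:
By the outcome, as a careful person would: the job done as asked, in the order asked, and still so for the second after the job is handed in, with the robot touching nothing.
It also fails if it takes over 51 s, if anything falls off the work surface, if the arm or the gripper's body presses on something with over 40 N, if the wrist force passes 120 N, or if a joint passes its speed limit or range.

## Working session

There is one attempt and no reset: what is moved stays moved. The work goes in short steps, Python scripts to look and compute and a tool call to move; the robot and the scene stay as the last step left them, time stands still between calls to the robot, and variables do not carry over. Pictures are saved under pics/ and viewed, at most 10 in all, crops included, and the job is handed in when it is done.

Besides the shell and the picture viewer there is one more tool, called after "Call:" by a JSON object that holds its "op" and its "data". jog_arm: Moves the arm, as the interface text tells. Scaled input: -1 to 1 covers 300 mm each way for a shift and pi/4 rad each way for a turn. Its arguments: {"type":"object","properties":{"deltas":{"type":"array","items":{"type":"object","properties":{"fingers":{"type":"number"},"delta_pos":{"type":"array","items":{"type":"number"}},"yaw":{"type":"number"}}}}},"required":["deltas"]}

```bash
mkdir -p pics
cat > h.py <<'E'
import numpy as np, cv2
from workcell import bot
def cam(n):
    c=bot.camera(n); R=cv2.Rodrigues(np.array(c['rvec'],float))[0]
    K=np.array([[c['fx'],0,c['cx']],[0,c['fy'],c['cy']],[0,0,1.]])
    v,u=np.mgrid[0:400,0:640]; p=np.stack([u,v],-1).reshape(-1,1,2).astype(np.float64)
    n_=cv2.undistortPoints(p,K,np.array(c['distortion'],float)).reshape(400,640,2)
    z=c['range_z']; P=np.dstack([n_*z[...,None],z])
    W=(P-np.array(c['tvec']).ravel())@R
    W[z==0]=np.nan
    c['W']=W; c['R']=R; c['K']=K; return c
def save(c,f,box=None,s=1):
    im=c['image'][...,::-1]
    if box: u0,v0,u1,v1=box; im=im[v0:v1,u0:u1]
    cv2.imwrite('pics/'+f,cv2.resize(im,None,fx=s,fy=s,interpolation=cv2.INTER_CUBIC))
def proj(c,p):
    return cv2.projectPoints(np.array(p,float).reshape(-1,3),np.array(c['rvec'],float),np.array(c['tvec'],float),c['K'],np.array(c['distortion'],float))[0].reshape(-1,2)
E
python3 - <<'E'
from h import *
c=cam('top'); save(c,'t0.png'); d=cam('side'); save(d,'s0.png')
for k in (c,d):
    print(k['fx'],-k['R'].T@np.array(k['tvec']).ravel(),k['R'][2])
    h=cv2.cvtColor(k['image'],cv2.COLOR_RGB2HSV)
    m=((h[...,0]>80)&(h[...,0]<100)&(h[...,1]>90)&(h[...,2]>40)).astype(np.uint8)
    n,l,s,ce=cv2.connectedComponentsWithStats(m)
    for i in range(1,n):
        if s[i,4]>40: print(s[i],ce[i],np.nanmedian(k['W'][l==i],0))
print(bot.get_obs())
E
```

```text
417.50857680575825 [3.20641112e-01 4.03957307e-04 9.41311670e-01] [ 0.12940379 -0.01165591 -0.99152347]
[163 121  16  16  88] [169.98863636 128.34090909] [0.58698593 0.32384403 0.04431729]
[431 150  18  14 153] [439.74509804 156.52941176] [ 0.53723941 -0.28037369  0.0399682 ]
489.18875031599777 [ 0.15646392 -0.80559357  0.80228309] [ 0.23515697  0.72673077 -0.64541737]
[335 135   7  16  85] [338.44705882 142.52941176] [0.58621956 0.32018181 0.02962408]
{'clock': 0.1, 'joint_pos': array([1.16705512e+00, 2.41362071e-01, 3.86062177e-03, 1.33519311e+00,
       3.28995595e-05, 1.57080202e+00]), 'joint_vel': array([ 7.01566667e-05, -1.59655300e-03,  7.99686864e-04,  3.63275244e-04,
       -3.00895937e-03, -1.35740715e-03]), 'tau': array([-1.75565210e-04, -3.73137045e+01,  2.53009719e+01,  1.08551251e-02,
       -4.44045133e-05, -1.90670852e-05]), 'eef_pos': array([0.19620062, 0.45928558, 0.23049041]), 'tool_rot': array([ 2.00505013e-01,  9.79692216e-01, -9.26546967e-04, -2.06413453e-04]), 'ft_force': array([ 0.55510027,  0.48356374, -0.06999762]), 'ft_torque': array([ 0.02178659, -0.0290025 ,  0.0212653 ]), 'grasp_force': 0.0, 'grip_width': 0.08543840705217617}
```

View pics/t0.png

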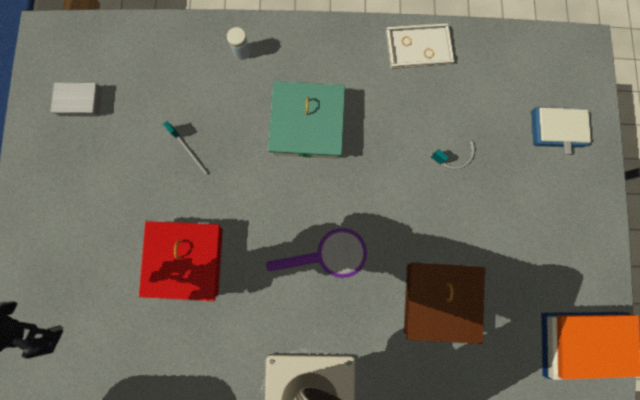

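View pics/s0.png

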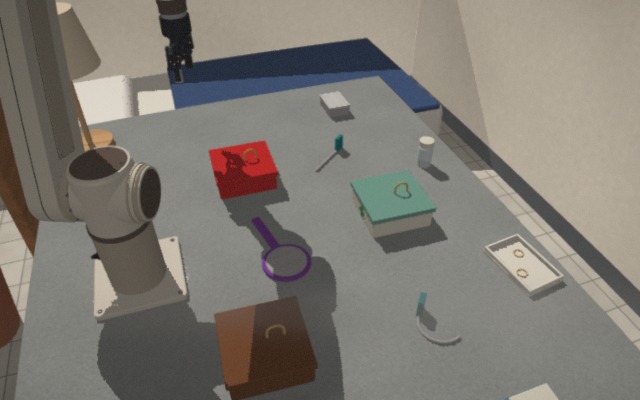

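```bash
cat >> h.py <<'E'
def onz(c,uv,z):
    n=cv2.undistortPoints(np.array(uv,float).reshape(-1,1,2),c['K'],np.array(c['distortion'],float)).reshape(-1,2)
    o=-c['R'].T@np.array(c['tvec']).ravel(); d=np.c_[n,np.ones(len(n))]@c['R']
    return o+d*((z-o[2])/d[:,2])[:,None]
a=np.linspace(0,np.deg2rad(150),60)
CUR=np.r_[np.c_[np.full(20,.045),np.linspace(-.033,0,20)],np.c_[.045*np.cos(a),.045*np.sin(a)]]
def tf(q,p):
    c,s=np.cos(q[2]),np.sin(q[2]); return np.asarray(p)@np.array([[c,s],[-s,c]])+q[:2]
E
python3 - <<'E'
from h import *
from scipy.optimize import minimize
from scipy.spatial import cKDTree
c=cam('top')
h=cv2.cvtColor(c['image'],cv2.COLOR_RGB2HSV)
g=((h[...,0]>70)&(h[...,0]<95)&(h[...,1]>70)&(h[...,2]>60)).astype(np.uint8); g[:, :250]=0;g[:,370:]=0
n,l,s,ce=cv2.connectedComponentsWithStats(g); i=1+np.argmax(s[1:,4]); W=c['W'][l==i]; print(s[i],np.nanmedian(W,0))
W=W[np.abs(W[:,2]-.06)<.008]
pix=np.argwhere(l==i)[:,::-1]; P=onz(c,pix,.06)[:,:2]
r=cv2.minAreaRect((P*1000).astype(np.float32)); print('lid',r)
# loop: brass
b=((h[...,0]>10)&(h[...,0]<32)&(h[...,1]>100)); b[:95]=0;b[125:]=0;b[:,295:]&=True;b[:,:295]=0;b[:,330:]=0
q=np.argwhere(b)[:,::-1]; print('brass',len(q),q.min(0),q.max(0)); print(np.nanpercentile(c['W'][b],[5,50,95],axis=0))
gray=c['image'].astype(float).mean(2); sub=gray[130:180,425:490]; 
m=np.zeros((400,640),bool); m[130:180,425:490]=(sub>np.median(sub)+22)
t=(h[...,0]>80)&(h[...,0]<100)&(h[...,1]>90); t&=np.pad(np.ones((50,65),bool),((130,220),(425,150)))
m&=~cv2.dilate(t.astype(np.uint8),np.ones((3,3))).astype(bool)
pm=np.argwhere(m)[:,::-1]; B=onz(c,pm,.005)[:,:2]; print(len(B),np.median(sub))
T=np.argwhere(t)[:,::-1]; 
w=gray[m]-np.median(sub)
# teal predicted: mean of hull of box grip projected
gx=np.array([[x,y] for x in(.039,.051) for y in(-.033,-.003)])
tc=T.mean(0)
def f(q):
    cu=tf(q,CUR); d=cKDTree(cu).query(B)[0]; d2=cKDTree(B).query(cu[25:])[0]
    G=tf(q,gx); pr=proj(c,np.r_[np.c_[G,np.full(4,.0)],np.c_[G,np.full(4,.045)]]).astype(np.float32)
    M=cv2.moments(cv2.convexHull(pr)); ct=np.array([M['m10'],M['m01']])/M['m00']
    return np.average(np.minimum(d,.01)**2,weights=w)+np.mean(np.minimum(d2,.01)**2)+ .3*np.sum(((ct-tc)*.0022)**2)
best=min((minimize(f,[*(B.mean(0)),th],method='Nelder-Mead',options=dict(maxiter=600)) for th in np.arange(0,6.28,.5)),key=lambda r:r.fun)
q=best.x; print(q,np.rad2deg(q[2]),best.fun**.5,'grip',tf(q,[[.045,-.018]]),'tip',tf(q,[[-.039,.0225]]))
im=c['image'][...,::-1].copy(); im=cv2.resize(im[80:200,250:500],None,fx=3.2,fy=3.2,interpolation=cv2.INTER_CUBIC)
for p in proj(c,np.c_[tf(q,CUR),np.full(80,.0035)])[::3]: cv2.circle(im,tuple(int(v) for v in ((p+.5-[250,80])*3.2)),1,(0,0,255),-1)
cv2.imwrite('pics/fit.png',im)
E
```

```text
[ 268   82   77   74 4953] [0.60739815 0.01920237 0.06080507]
lid ((610.366943359375, 19.027328491210938), (158.77796936035156, 159.23289489746094), 87.8349380493164)
brass 39 [306  97] [308 114]
[[0.61734059 0.01653528 0.06872284]
 [0.62872791 0.01870386 0.08699576]
 [0.64593149 0.02072631 0.09159594]]
23 118.33333333333333
[ 0.56616126 -0.3222913   2.54312894] 145.71055502399602 0.007150221468095524 grip [[ 0.53912289 -0.28206784]] tip [[ 0.58570723 -0.36285242]]
```

View pics/fit.png

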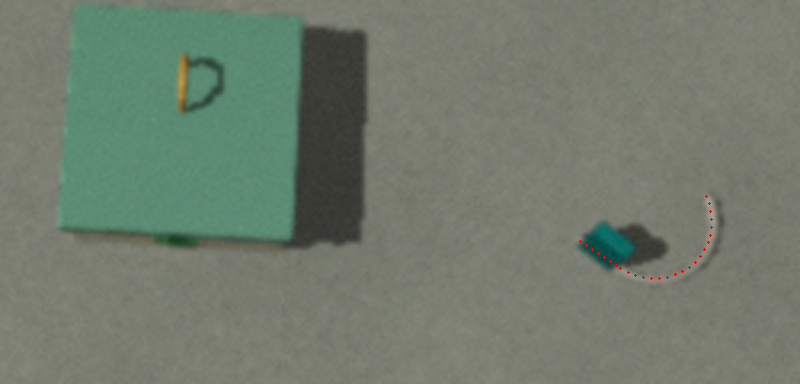

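```bash
cat >> h.py <<'E'
from scipy.spatial.transform import Rotation as Ro
def plan(pts,o=None):
    """pts: list of (x,y,z,tool-y angle deg) -> normalised rows from current pose"""
    o=o or bot.get_obs(); R=Ro.from_quat(o['tool_rot']).as_matrix(); p=np.array(o['eef_pos']); a0=np.rad2deg(np.arctan2(R[1,1],R[0,1]))
    print('now',p.round(4),round(a0,2),'w',o['grip_width'],'t',o['clock'])
    for x in pts:
        d=R.T@(np.array(x[:3])-p)/.3; dy=-((x[3]-a0+180)%360-180)/45
        print(d.round(3).tolist(),round(dy,3))
E
python3 - <<'E'
from h import *
a=np.array([.196,.459,.231,66.9]); b=np.array([.539,-.282,.15,-34.3])
plan([a+(b-a)/3])
E
```

```text
now [0.1963 0.4594 0.2306] 66.87 w 0.08569678116603227 t 0.15
[-0.674, -0.609, 0.09] 0.749
```

Call:
{"op": "jog_arm", "data": {"deltas": [{"delta_pos": [-0.674,-0.609,0],"yaw": 0.75,"fingers": 1},{"delta_pos": [-0.674,-0.609,0],"yaw": 0.75,"fingers": 1},{"delta_pos": [-0.674,-0.609,0],"yaw": 0.75,"fingers": 1},{"delta_pos": [-0.674,-0.609,0],"yaw": 0.75,"fingers": 1},{"delta_pos": [-0.674,-0.609,0],"yaw": 0.75,"fingers": 1},{"delta_pos": [-0.674,-0.609,0],"yaw": 0.75,"fingers": 1},{"delta_pos": [-0.674,-0.609,0],"yaw": 0.75,"fingers": 1}]}}

```text
clock: 0.85
eef_pos: [0.3112, 0.2099, 0.2313]
tool_rot: [0.479, 0.878, -0.0, 0.0]
ft_force: [-0.0, -0.2, -0.1]
grip_width: 0.0857
grasp_force: 0.0
```

Run:
```python
from h import *
plan([[.425,-.035,.231,-0.5]])
```

```text
now [0.3112 0.2099 0.2313] 32.81 w 0.08568531707793975 t 0.85
[-0.892, -0.123, 0.001] 0.74
```

Call:
{"op": "jog_arm", "data": {"deltas": [{"delta_pos": [-0.892,-0.123,0],"yaw": 0.74,"fingers": 1},{"delta_pos": [-0.892,-0.123,0],"yaw": 0.74,"fingers": 1},{"delta_pos": [-0.892,-0.123,0],"yaw": 0.74,"fingers": 1},{"delta_pos": [-0.892,-0.123,0],"yaw": 0.74,"fingers": 1},{"delta_pos": [-0.892,-0.123,0],"yaw": 0.74,"fingers": 1},{"delta_pos": [-0.892,-0.123,0],"yaw": 0.74,"fingers": 1},{"delta_pos": [-0.892,-0.123,0],"yaw": 0.74,"fingers": 1}]}}

```text
clock: 1.55
eef_pos: [0.4271, -0.0333, 0.2308]
tool_rot: [0.71, 0.705, -0.0, -0.0]
ft_force: [-0.3, 0.9, -0.4]
grip_width: 0.0854
grasp_force: 0.0
```

```bash
cat > fit.py <<'E'
from h import *
from scipy.optimize import minimize
from scipy.spatial import cKDTree
gx=np.array([[x,y] for x in(.039,.051) for y in(-.033,-.003)])
def fit(c,z0,roi,q0,thr,wt=.3,teal=True):
    """bar fit: roi in pixels, underside height z0, initial pose q0"""
    u0,v0,u1,v1=roi; h=cv2.cvtColor(c['image'],cv2.COLOR_RGB2HSV); gray=c['image'].astype(float).mean(2)
    R=np.zeros((400,640),bool); R[v0:v1,u0:u1]=1
    t=R&(h[...,0]>80)&(h[...,0]<100)&(h[...,1]>90); med=np.median(gray[R])
    m=R&(gray>med+thr)&~cv2.dilate(t.astype(np.uint8),np.ones((5,5))).astype(bool)
    B=onz(c,np.argwhere(m)[:,::-1],z0+.005)[:,:2]; w=gray[m]-med
    k=cKDTree(tf(q0,CUR)).query(B)[0]<.015; B=B[k]; w=w[k]; tc=np.argwhere(t)[:,::-1].mean(0)
    def f(q):
        cu=tf(q,CUR); d=cKDTree(cu).query(B)[0]; d2=cKDTree(B).query(cu[25:])[0]
        G=tf(q,gx); pr=proj(c,np.r_[np.c_[G,np.full(4,z0)],np.c_[G,np.full(4,z0+.045)]]).astype(np.float32)
        M=cv2.moments(cv2.convexHull(pr)); ct=np.array([M['m10'],M['m01']])/M['m00']
        return np.average(np.minimum(d,.01)**2,weights=w)+np.mean(np.minimum(d2,.01)**2)+wt*teal*np.sum(((ct-tc)*.0022)**2)
    r=minimize(f,q0,method='Nelder-Mead',options=dict(maxiter=900,xatol=1e-6,fatol=1e-12,initial_simplex=np.array(q0)+np.array([[0,0,0],[.006,0,0],[0,.006,0],[0,0,.15]])))
    q=r.x; print(len(B),q.round(4),np.rad2deg(q[2]).round(1),r.fun**.5,'grip',tf(q,[[.045,-.018]]),'tip',tf(q,[[-.039,.0225]])); return q
E
python3 - <<'E'
from fit import *
c=cam('top')
for thr in (10,14,18): q=fit(c,0,(425,130,490,180),[.566,-.322,2.54],thr)
g=tf(q,[[.045,-.018]])[0]
plan([[*g,.12,np.rad2deg(q[2])-180]])
E
```

```text
299 [ 0.5769 -0.3177  2.75  ] 157.6 0.010472660309908049 grip [[ 0.54217997 -0.28384779]] tip [[ 0.60436188 -0.35334355]]
286 [ 0.5769 -0.3176  2.75  ] 157.6 0.010454260533124315 grip [[ 0.54218023 -0.28382291]] tip [[ 0.60436688 -0.35331443]]
276 [ 0.5769 -0.3176  2.7498] 157.6 0.010433626794662712 grip [[ 0.54219068 -0.28382351]] tip [[ 0.60436381 -0.35332712]]
now [ 0.4262 -0.032   0.2308] -0.29 w 0.085611403808514 t 1.6
[-0.838, 0.391, 0.368] 0.492
```

```bash
sed -i "s/gray=c\['image'\].astype(float).mean(2)/gray=cv2.morphologyEx(c['image'].mean(2).astype(np.float32),cv2.MORPH_TOPHAT,np.ones((9,9)))/" fit.py
python3 - <<'E'
from fit import *
c=cam('top')
save(c,'t1.png',(400,110,510,200),6)
for thr in (14,20,26): q=fit(c,0,(425,130,490,180),[.566,-.322,2.54],thr)
g=tf(q,[[.045,-.018]])[0]
plan([[*g,.12,np.rad2deg(q[2])-180]])
E
```

```text
112 [ 0.5763 -0.3192  2.7417] 157.1 0.009752222107480783 grip [[ 0.54186736 -0.28509331]] tip [[ 0.60346954 -0.35510346]]
83 [ 0.5753 -0.3193  2.7284] 156.3 0.009572383719695432 grip [[ 0.54130178 -0.28470181]] tip [[ 0.60196848 -0.35552413]]
64 [ 0.5754 -0.3196  2.7216] 155.9 0.009399455521639859 grip [[ 0.54164237 -0.28482135]] tip [[ 0.6018305  -0.35605082]]
now [ 0.4257 -0.0312  0.2308] -0.19 w 0.08530612613951667 t 1.65
[-0.844, 0.39, 0.368] 0.53
```

View pics/t1.png

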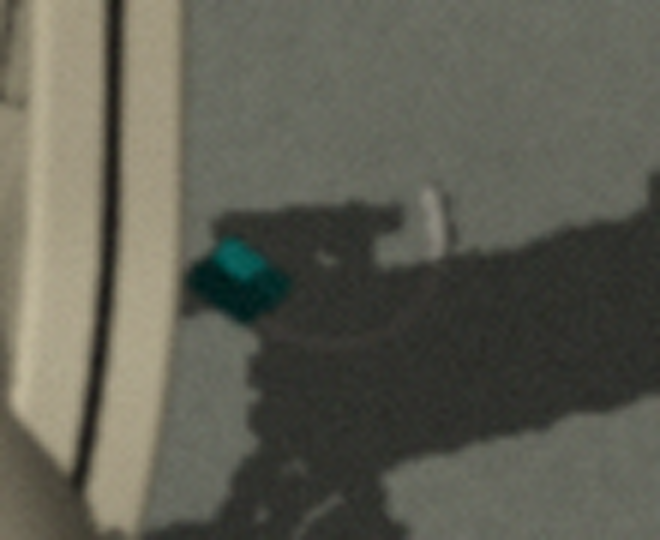

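The hook now sits under the arm's shadow: teal grip near full-image px (440,155), only the tip at (472,147) is lit. I'll refit on the first, shadow-free picture.

Run:
```python
from fit import *
c=cam('top'); c['image']=cv2.imread('pics/t0.png')[...,::-1].copy()
for thr in (12,18,24): q=fit(c,0,(425,130,490,180),[.566,-.322,2.54],thr)
g=tf(q,[[.045,-.018]])[0]
plan([[*g,.12,np.rad2deg(q[2])-180]])
```

```text
79 [ 0.565  -0.3228  2.5374] 145.4 0.0020876213369741565 grip [[ 0.53823022 -0.28240391]] tip [[ 0.58434851 -0.36345546]]
40 [ 0.5654 -0.3221  2.5366] 145.3 0.005464469962115128 grip [[ 0.53865706 -0.28172148]] tip [[ 0.58471004 -0.36281015]]
17 [ 0.5669 -0.3219  2.5649] 147.0 0.008119925661625043 grip [[ 0.53902182 -0.28224216]] tip [[ 0.58735414 -0.36199325]]
now [ 0.4255 -0.0308  0.231 ] -0.12 w 0.08510465221374285 t 1.7
[-0.838, 0.381, 0.369] 0.732
```

Call:
{"op": "jog_arm", "data": {"deltas": [{"delta_pos": [-0.838,0.379,0.3],"yaw": 0.766,"fingers": 1},{"delta_pos": [-0.838,0.379,0.3],"yaw": 0.766,"fingers": 1},{"delta_pos": [-0.838,0.379,0.3],"yaw": 0.766,"fingers": 1},{"delta_pos": [-0.838,0.379,0.3],"yaw": 0.766,"fingers": 1},{"delta_pos": [-0.838,0.379,0.3],"yaw": 0.766,"fingers": 1},{"delta_pos": [-0.838,0.379,0.3],"yaw": 0.766,"fingers": 1},{"delta_pos": [-0.838,0.379,0.3],"yaw": 0.766,"fingers": 1},{"delta_pos": [-0.838,0.379,0.3],"yaw": 0.766,"fingers": 1},{"delta_pos": [-0.838,0.379,0.3],"yaw": 0.766,"fingers": 1}]}}

```text
clock: 2.6
eef_pos: [0.539, -0.2815, 0.1419]
tool_rot: [0.885, 0.466, 0.0, -0.0]
ft_force: [-0.6, 0.1, -0.1]
grip_width: 0.0856
grasp_force: 0.0
```

Run:
```python
from h import *
plan([[.5383,-.2823,.07,-34.6],[.5383,-.2823,.010,-34.6]])
```

```text
now [ 0.539  -0.2815  0.1419] -34.51 w 0.08564827911856243 t 2.6
[-0.003, -0.0, 0.24] 0.002
[-0.004, -0.0, 0.44] 0.002
```

Call:
{"op": "jog_arm", "data": {"deltas": [{"delta_pos": [-0.003,0,0.15],"yaw": 0,"fingers": 1},{"delta_pos": [-0.003,0,0.25],"yaw": 0,"fingers": 1},{"delta_pos": [-0.003,0,0.35],"yaw": 0,"fingers": 1},{"delta_pos": [-0.003,0,0.4],"yaw": 0,"fingers": 1},{"delta_pos": [-0.003,0,0.44],"yaw": 0,"fingers": 1},{"delta_pos": [-0.003,0,0.44],"yaw": 0,"fingers": 1},{"delta_pos": [-0.003,0,0.44],"yaw": 0,"fingers": 0.5},{"delta_pos": [-0.003,0,0.44],"yaw": 0,"fingers": 0.3},{"delta_pos": [-0.003,0,0.44],"yaw": 0,"fingers": 0.2},{"delta_pos": [-0.003,0,0.44],"yaw": 0,"fingers": 0},{"delta_pos": [-0.003,0,0.44],"yaw": 0,"fingers": 0},{"delta_pos": [-0.003,0,0.44],"yaw": 0,"fingers": 0}]}}

```text
clock: 3.8
eef_pos: [0.5386, -0.2848, 0.0099]
tool_rot: [0.886, 0.464, 0.0, 0.0]
ft_force: [0.1, 0.5, 2.0]
grip_width: 0.0112
grasp_force: 58.6
```

Call:
{"op": "jog_arm", "data": {"deltas": [{"delta_pos": [0,0,0],"yaw": 0,"fingers": 0},{"delta_pos": [0,0,0],"yaw": 0,"fingers": 0},{"delta_pos": [0,0,0],"yaw": 0,"fingers": 0}]}}

```text
clock: 4.1
eef_pos: [0.5386, -0.2848, 0.0099]
tool_rot: [0.886, 0.464, 0.0, 0.0]
ft_force: [0.0, -0.2, 5.5]
grip_width: 0.0114
grasp_force: 58.8
```

```bash
cat >> h.py <<'E'
BY=np.deg2rad(-2.17); LOOP=np.array([.6334,.0182])
def L(p): return tf([*LOOP,BY],p)
def grip(th,C=(-.045,0),off=(.045,-.018)):
    """hook theta deg in loop frame -> world xy of grip, tool-y angle"""
    t=np.deg2rad(th)+BY; return [*tf([*L([C])[0],t],[off])[0]], (np.rad2deg(t)+180+180)%360-180
E
python3 - <<'E'
from h import *
g,a=grip(-180); print(g,a)
plan([[.5386,-.2848,.17,-34.85],[*g,.17,a]])
E
```

```text
[np.float64(0.5441461035063293), np.float64(0.03959490501724914)] -2.1699999999999875
now [ 0.5386 -0.2848  0.0099] -34.66 w 0.011434627311941933 t 4.1
[-0.0, 0.001, -0.534] 0.004
[0.9, -0.599, -0.534] -0.722
```

Call:
{"op": "jog_arm", "data": {"deltas": [{"delta_pos": [0,0,-0.1],"yaw": 0,"fingers": 0},{"delta_pos": [0,0,-0.25],"yaw": 0,"fingers": 0},{"delta_pos": [0,0,-0.4],"yaw": 0,"fingers": 0},{"delta_pos": [0,0,-0.53],"yaw": 0,"fingers": 0},{"delta_pos": [0,0,-0.53],"yaw": 0,"fingers": 0},{"delta_pos": [0,0,-0.53],"yaw": 0,"fingers": 0}]}}

```text
clock: 4.7
eef_pos: [0.5387, -0.2846, 0.1689]
tool_rot: [0.886, 0.464, 0.001, 0.001]
ft_force: [-0.2, 0.4, -0.6]
grip_width: 0.0115
grasp_force: 58.5
```

Run:
```python
from fit import *
o=bot.get_obs(); p=o['eef_pos']; R=Ro.from_quat(o['tool_rot']).as_matrix(); th=np.arctan2(R[1,1],R[0,1])+np.pi
d=cam('side'); z0=p[2]-.010
q=np.array([0,0,th]); q[:2]=p[:2]-tf(q,[[.045,-.018]])[0]
pr=proj(d,np.c_[tf(q,CUR),np.full(80,z0+.0035)]); lo=pr.min(0)-30; hi=pr.max(0)+30; u0,v0=[int(max(0,x)) for x in lo]; u1,v1=int(min(640,hi[0])),int(min(400,hi[1]))
print(p,np.rad2deg(th),u0,v0,u1,v1)
im=d['image'][v0:v1,u0:u1,::-1]; s=4; im=cv2.resize(im,None,fx=s,fy=s,interpolation=cv2.INTER_CUBIC)
for x in pr[::3]: cv2.circle(im,tuple(int(v) for v in ((x+.5-[u0,v0])*s)),1,(0,0,255),-1)
cv2.imwrite('pics/s1.png',im); print(im.shape); np.save('d.npy',d['image'])
plan([])
```

```text
[ 0.53867468 -0.28459526  0.16889282] 145.34677153550282 399 220 506 318
(392, 428, 3)
now [ 0.5377 -0.2841  0.1672] -34.65 w 0.011308164616237177 t 4.75
```

View pics/s1.png

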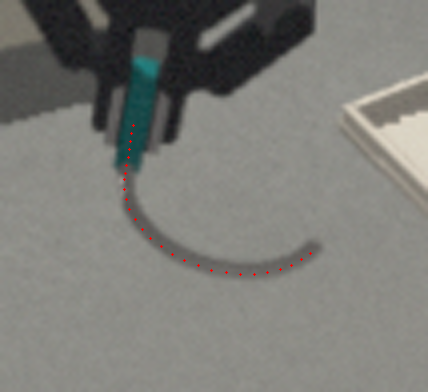

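The hook hangs level, gripped as modelled: the predicted centreline (red dots) follows the bar within about 1 px, with the tip at crop px (317,247).

Call:
{"op": "jog_arm", "data": {"deltas": [{"delta_pos": [0.9,-0.6,0],"yaw": -0.72,"fingers": 0},{"delta_pos": [0.9,-0.6,0],"yaw": -0.72,"fingers": 0},{"delta_pos": [0.9,-0.6,0],"yaw": -0.72,"fingers": 0},{"delta_pos": [0.9,-0.6,0],"yaw": -0.72,"fingers": 0},{"delta_pos": [0.9,-0.6,0],"yaw": -0.72,"fingers": 0},{"delta_pos": [0.9,-0.6,0],"yaw": -0.72,"fingers": 0},{"delta_pos": [0.9,-0.6,0],"yaw": -0.72,"fingers": 0},{"delta_pos": [0.9,-0.6,0],"yaw": -0.72,"fingers": 0},{"delta_pos": [0.9,-0.6,0],"yaw": -0.72,"fingers": 0},{"delta_pos": [0.9,-0.6,0],"yaw": -0.72,"fingers": 0},{"delta_pos": [0.9,-0.6,0],"yaw": -0.72,"fingers": 0}]}}

```text
clock: 5.85
eef_pos: [0.5434, 0.0385, 0.1676]
tool_rot: [0.722, 0.692, -0.001, -0.0]
ft_force: [-0.4, -0.9, -0.5]
grip_width: 0.0114
grasp_force: 58.6
```

Run:
```python
from h import *
g,a=grip(-180)
plan([[*g,.076,a]])
```

```text
now [0.5434 0.0385 0.1676] -2.38 w 0.011355231411576957 t 5.85
[0.004, 0.003, 0.305] -0.005
```

Descend to about 6 mm above the lid, then check from the side.

Call:
{"op": "jog_arm", "data": {"deltas": [{"delta_pos": [0,0.003,0.1],"yaw": 0,"fingers": 0},{"delta_pos": [0,0.003,0.18],"yaw": 0,"fingers": 0},{"delta_pos": [0,0.003,0.24],"yaw": 0,"fingers": 0},{"delta_pos": [0,0.003,0.28],"yaw": 0,"fingers": 0},{"delta_pos": [0,0.003,0.305],"yaw": 0,"fingers": 0},{"delta_pos": [0,0.003,0.305],"yaw": 0,"fingers": 0},{"delta_pos": [0,0.003,0.305],"yaw": 0,"fingers": 0}]}}

```text
clock: 6.55
eef_pos: [0.5452, 0.0397, 0.0775]
tool_rot: [0.721, 0.693, 0.0, 0.0]
ft_force: [-0.1, 0.6, -0.6]
grip_width: 0.0113
grasp_force: 58.6
```

Run:
```python
from h import *
d=cam('side'); save(d,'s2.png',(330,150,450,240),6)
for s in (range(-172,-131,8),range(-132,-91,8),range(-100,-70,5)): plan([[*grip(t)[0],.076,grip(t)[1]] for t in s])
```

```text
now [0.5455 0.0399 0.0778] -2.27 w 0.011115111594236782 t 6.6
[-0.023, -0.011, 0.006] -0.18
[-0.045, -0.015, 0.006] -0.358
[-0.067, -0.016, 0.006] -0.536
[-0.09, -0.013, 0.006] -0.713
[-0.111, -0.008, 0.006] -0.891
[-0.132, 0.001, 0.006] -1.069
now [0.5455 0.0399 0.0778] -2.27 w 0.011115111594236782 t 6.6
[-0.132, 0.001, 0.006] -1.069
[-0.152, 0.012, 0.006] -1.247
[-0.169, 0.026, 0.006] -1.424
[-0.185, 0.042, 0.006] -1.602
[-0.198, 0.061, 0.006] -1.78
[-0.209, 0.081, 0.006] -1.958
now [0.5455 0.0399 0.0778] -2.27 w 0.011115111594236782 t 6.6
[-0.198, 0.061, 0.006] -1.78
[-0.205, 0.073, 0.006] -1.891
[-0.211, 0.086, 0.006] -2.002
[-0.216, 0.099, 0.006] -2.113
[-0.219, 0.113, 0.006] -2.224
[-0.221, 0.127, 0.006] -2.336
```

View pics/s2.png

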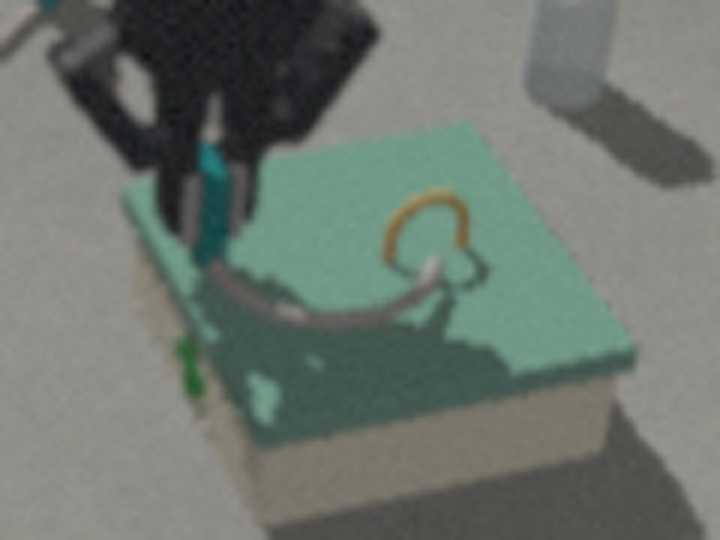

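The tip (crop px 432,268) points at the middle of the loop opening (feet at 390,262 and 465,248), and the hook is clear of the lid. Now I thread it along the arc.

Call:
{"op": "jog_arm", "data": {"deltas": [{"delta_pos": [-0.012,-0.006,0.003],"yaw": -0.09,"fingers": 0},{"delta_pos": [-0.023,-0.011,0.006],"yaw": -0.18,"fingers": 0},{"delta_pos": [-0.034,-0.013,0.006],"yaw": -0.27,"fingers": 0},{"delta_pos": [-0.045,-0.015,0.006],"yaw": -0.36,"fingers": 0},{"delta_pos": [-0.056,-0.016,0.006],"yaw": -0.45,"fingers": 0},{"delta_pos": [-0.067,-0.016,0.006],"yaw": -0.535,"fingers": 0},{"delta_pos": [-0.078,-0.015,0.006],"yaw": -0.625,"fingers": 0},{"delta_pos": [-0.09,-0.013,0.006],"yaw": -0.713,"fingers": 0},{"delta_pos": [-0.1,-0.011,0.006],"yaw": -0.8,"fingers": 0},{"delta_pos": [-0.111,-0.008,0.006],"yaw": -0.89,"fingers": 0},{"delta_pos": [-0.111,-0.008,0.006],"yaw": -0.89,"fingers": 0}]}}

```text
clock: 7.7
eef_pos: [0.5419, 0.0065, 0.0761]
tool_rot: [0.44, 0.898, 0.0, 0.001]
ft_force: [0.4, -0.7, -0.5]
grip_width: 0.0112
grasp_force: 58.6
```

Run:
```python
from h import *
plan([[*grip(t)[0],.076,grip(t)[1]] for t in range(-136,-103,4)])
```

```text
now [0.5419 0.0065 0.0761] 37.77 w 0.011184913284250309 t 7.7
[-0.011, -0.004, 0.0] -0.09
[-0.021, -0.007, 0.0] -0.179
[-0.033, -0.009, 0.0] -0.268
[-0.044, -0.011, 0.001] -0.357
[-0.055, -0.011, 0.001] -0.446
[-0.066, -0.011, 0.001] -0.535
[-0.077, -0.011, 0.001] -0.624
[-0.089, -0.009, 0.001] -0.713
[-0.1, -0.007, 0.001] -0.801
```

Call:
{"op": "jog_arm", "data": {"deltas": [{"delta_pos": [-0.011,-0.004,0],"yaw": -0.09,"fingers": 0},{"delta_pos": [-0.021,-0.007,0],"yaw": -0.18,"fingers": 0},{"delta_pos": [-0.033,-0.009,0],"yaw": -0.27,"fingers": 0},{"delta_pos": [-0.044,-0.011,0],"yaw": -0.36,"fingers": 0},{"delta_pos": [-0.055,-0.011,0],"yaw": -0.445,"fingers": 0},{"delta_pos": [-0.066,-0.011,0],"yaw": -0.535,"fingers": 0},{"delta_pos": [-0.077,-0.011,0],"yaw": -0.625,"fingers": 0},{"delta_pos": [-0.089,-0.009,0],"yaw": -0.713,"fingers": 0},{"delta_pos": [-0.1,-0.007,0],"yaw": -0.8,"fingers": 0},{"delta_pos": [-0.1,-0.007,0],"yaw": -0.8,"fingers": 0}]}}

```text
clock: 8.7
eef_pos: [0.5585, -0.0183, 0.0757]
tool_rot: [0.142, 0.99, 0.0, 0.001]
ft_force: [0.6, -0.0, 0.1]
grip_width: 0.0114
grasp_force: 58.6
```

Run:
```python
from h import *
plan([[*grip(t)[0],.076,grip(t)[1]] for t in (-100,-96,-92,-88,-84,-80,-75)])
```

```text
now [ 0.5585 -0.0183  0.0757] 73.7 w 0.011362701763319874 t 8.7
[-0.011, -0.004, -0.001] -0.092
[-0.022, -0.007, -0.001] -0.181
[-0.033, -0.009, -0.001] -0.27
[-0.044, -0.011, -0.001] -0.358
[-0.055, -0.011, -0.001] -0.447
[-0.067, -0.011, -0.001] -0.536
[-0.081, -0.01, -0.001] -0.647
```

Call:
{"op": "jog_arm", "data": {"deltas": [{"delta_pos": [-0.011,-0.004,0],"yaw": -0.09,"fingers": 0},{"delta_pos": [-0.022,-0.007,0],"yaw": -0.18,"fingers": 0},{"delta_pos": [-0.033,-0.009,0],"yaw": -0.27,"fingers": 0},{"delta_pos": [-0.044,-0.011,0],"yaw": -0.36,"fingers": 0},{"delta_pos": [-0.055,-0.011,0],"yaw": -0.445,"fingers": 0},{"delta_pos": [-0.067,-0.011,0],"yaw": -0.535,"fingers": 0},{"delta_pos": [-0.081,-0.01,0],"yaw": -0.645,"fingers": 0},{"delta_pos": [-0.081,-0.01,0],"yaw": -0.645,"fingers": 0},{"delta_pos": [-0.081,-0.01,0],"yaw": -0.645,"fingers": 0}]}}

```text
clock: 9.6
eef_pos: [0.5801, -0.0277, 0.0752]
tool_rot: [-0.11, 0.994, -0.0, 0.0]
ft_force: [-0.3, 0.6, -1.3]
grip_width: 0.0109
grasp_force: 58.6
```

Run:
```python
from h import *
d=cam('side'); save(d,'s3.png',(330,150,450,240),6)
plan([[*grip(-75)[0],.0705,grip(-75)[1]]])
```

```text
now [ 0.58   -0.0277  0.0751] 102.69 w 0.011177761020521445 t 9.65
[-0.003, -0.001, 0.015] -0.003
```

View pics/s3.png

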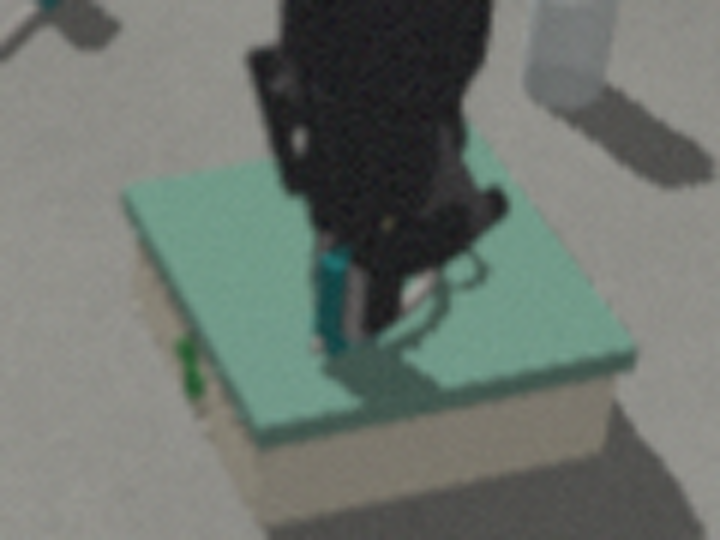

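The gripper hides the loop, but the grip is at crop px (333,305) and the bar runs back towards the loop; no contact force. I lower gently.

Call:
{"op": "jog_arm", "data": {"deltas": [{"delta_pos": [-0.003,-0.001,0.005],"yaw": 0,"fingers": 0},{"delta_pos": [-0.003,-0.001,0.01],"yaw": 0,"fingers": 0},{"delta_pos": [-0.003,-0.001,0.015],"yaw": 0,"fingers": 0},{"delta_pos": [-0.003,-0.001,0.015],"yaw": 0,"fingers": 0},{"delta_pos": [-0.003,-0.001,0.015],"yaw": 0,"fingers": 0}]}}

```text
clock: 10.15
eef_pos: [0.581, -0.028, 0.0704]
tool_rot: [-0.112, 0.994, 0.0, -0.0]
ft_force: [-0.8, 0.2, -0.8]
grip_width: 0.0112
grasp_force: 58.6
```

Call:
{"op": "jog_arm", "data": {"deltas": [{"delta_pos": [0,0,0.003],"yaw": 0,"fingers": 0},{"delta_pos": [0,0,0.003],"yaw": 0,"fingers": 0}]}}

```text
clock: 10.35
eef_pos: [0.5812, -0.028, 0.0699]
tool_rot: [-0.112, 0.994, -0.0, 0.0]
ft_force: [-1.0, -0.0, 0.1]
grip_width: 0.0112
grasp_force: 58.7
```

Call:
{"op": "jog_arm", "data": {"deltas": [{"delta_pos": [0,0,0.003],"yaw": 0,"fingers": 0.2},{"delta_pos": [0,0,0.003],"yaw": 0,"fingers": 0.3},{"delta_pos": [0,0,0.003],"yaw": 0,"fingers": 0.4},{"delta_pos": [0,0,0.003],"yaw": 0,"fingers": 0.4},{"delta_pos": [0,0,0.003],"yaw": 0,"fingers": 0.4},{"delta_pos": [0,0,0.003],"yaw": 0,"fingers": 0.4}]}}

```text
clock: 10.95
eef_pos: [0.5811, -0.028, 0.0687]
tool_rot: [-0.112, 0.994, 0.0, 0.0]
ft_force: [-0.4, 0.2, 0.5]
grip_width: 0.0343
grasp_force: 0.0
```

Call:
{"op": "jog_arm", "data": {"deltas": [{"delta_pos": [0,0,-0.05],"yaw": 0,"fingers": 0.4},{"delta_pos": [0,0,-0.12],"yaw": 0,"fingers": 0.4},{"delta_pos": [0,0,-0.25],"yaw": 0,"fingers": 0.4},{"delta_pos": [0,0,-0.4],"yaw": 0,"fingers": 0.4},{"delta_pos": [0,0,-0.55],"yaw": 0,"fingers": 0.4},{"delta_pos": [0,0.8,-0.7],"yaw": 0,"fingers": 0.4},{"delta_pos": [0,0.8,-0.7],"yaw": 0,"fingers": 0.4},{"delta_pos": [0,0.8,-0.7],"yaw": 0,"fingers": 0.4},{"delta_pos": [0,0.8,-0.7],"yaw": 0,"fingers": 0.4},{"delta_pos": [0,0.8,-0.7],"yaw": 0,"fingers": 0.4},{"delta_pos": [0,0.8,-0.7],"yaw": 0,"fingers": 0.4},{"delta_pos": [0,0.8,-0.7],"yaw": 0,"fingers": 0.4}]}}

```text
clock: 12.15
eef_pos: [0.5275, 0.2071, 0.2788]
tool_rot: [-0.113, 0.994, -0.0, 0.0]
ft_force: [-0.9, -1.2, -0.5]
grip_width: 0.0343
grasp_force: 0.0
```

Run:
```python
from h import *
d=cam('side'); c=cam('top')
q=[*L([[-.045,0]])[0],BY-np.deg2rad(75)]
out=[]
for k,b in ((d,(335,160,445,235)),(c,(255,70,365,145))):
    im=cv2.resize(k['image'][b[1]:b[3],b[0]:b[2],::-1],None,fx=5,fy=5,interpolation=cv2.INTER_CUBIC)
    for x in proj(k,np.c_[tf(q,CUR),np.full(80,.0635)])[::6]: cv2.circle(im,tuple(int(v) for v in ((x+.5-[b[0],b[1]])*5)),1,(0,0,255),-1)
    out.append(im)
im=np.vstack(out); cv2.imwrite('pics/f.png',cv2.resize(im,None,fx=.79,fy=.79))
```

```text
(no output)
```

View pics/f.png

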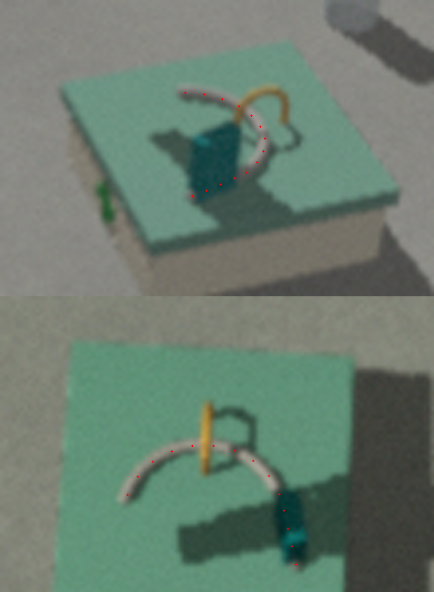

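The hook lies flat, threaded through the loop at mid-bend (top view crop px 207,443), hollow side towards the robot, and the bar matches the target curve. The arm is clear, so I hand it in.

```bash
python3 -c "
from workcell import bot
print(bot.job_done())"
```

```text
the job is handed in; nothing more can be done
None
```

The hook is threaded through the loop from the right to about mid-bend, lies flat on the lid with its hollow side towards the robot, and was released and handed in at about 12 s; the straight pin was not touched.

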